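# Slide the stone crate home against its stop

### The job

The heavy, narrow wooden crate of sharpening stones is standing out on the workbench, in front of its low wooden dock. Push it low down, near its base, so that it slides along the bench without rocking, in between the two guide cleats, until it comes gently, square and fully home against the back stop; then take the hand away. Only push it, never pick it up, and leave the egg cup and the blue tin just beyond the dock where they are.

Things in the scene. Friction and masses are not known exactly. Their poses are not given: they have to be found in the camera images.
- crate: heavy plywood crate of three sharpening stones, dark battens, steel corners, open top, smooth waxed sides, grippy sole; 1.0 to 1.5 kg; 62 mm deep (its x), 96 wide (y), 85 high (z). Origin: centre of its underside. +x points to the dock, the -x face (31 mm behind the origin) to the robot. It starts 8 cm short of home, askew. Pushed below 35 mm it slides (8 to 20 N), above 50 mm it tips
- dock: fixed three-sided dock of brown wooden cleats, 28 mm high. Origin, on the bench top: where the centre of the crate's underside lies when the crate is home. +x points into the dock; the back stop's face is 31 mm ahead of the origin, 170 mm wide. The guide cleats' inner faces are at y = +63 and -63 mm; with flared front ends they run from x = -28 mm to the stop; the mouth is open towards -x
- egg_cup: turned reddish wooden egg cup, 48 mm across and 57 mm high, the one standing loose just beyond the dock's right end (another like it stands farther back); origin: centre of its foot
- blue_tin: small oval two-tone blue tin, 54 x 74 x 27 mm, lying loose close behind the back stop; origin: centre of its underside
Mind the look-alikes: they are no part of the job. Of the things that look like the crate, take the one that is farthest to the robot's right at the start.

How it is judged (in metres and radians):
At the end, for the whole second after the job is handed in: The crate stands flat and at rest between the guide cleats, its centre within 4 mm of fully home along the dock and 18 mm across it, square to the stop within 0.07 rad; egg cup and blue tin are within 20 mm of where they stood (x of crate in the frame of dock between -0.004 and 0.004 m and y of crate in the frame of dock between -0.018 and 0.018 m and angle between the x axis of crate and the x axis of dock, either way round below 0.07 rad and angle between crate's own z axis and vertical below 0.05 rad and height (world z) of crate below 0.005 m and linear speed of crate below 0.01 m/s and distance of each of egg_cup, blue_tin from where it was at the start of the episode below 0.02 m); the robot touches nothing.
It fails at once if the crate rocks or tips (more than 0.15 rad) (angle between crate's own z axis and vertical above 0.15 rad).
It fails at once if the crate is lifted off the bench (more than 12 mm) (height (world z) of crate above 0.012 m).
It fails at once if the crate is pushed or gripped high up instead of near its base (contact force between the fingers and crate above 1.5 N and height (world z) of the grasp point above 0.07 m).
It fails at once if the egg cup or the blue tin is knocked over or shoved (angle between egg_cup's own z axis and vertical above 0.5 rad or distance of any of egg_cup, blue_tin from where it was at the start of the episode above 0.03 m).
It fails at once if the crate is rammed into the dock (over 40 N) (contact force between crate and dock above 40 N).
It also fails if it takes over 42 s, if anything falls off the work surface, if the arm or the gripper's body presses on something with over 40 N, if the wrist force passes 120 N, or if a joint passes its speed limit or range.

### The arm

A 6-joint arm with a two-finger parallel gripper is mounted at the origin on a cart in front of the work surface, level with it; the furniture and walls round the work are solid. World frame = base frame: x ahead of the robot, y to its left, z up, the work surface at z = 0. Lengths are in m, angles in degrees, forces in N, time in s.
With the tool pointing down it reaches from about 0.35 to 0.875 m from the base axis. Payload 4.2 kg.
Tool frame: the origin (TCP) lies on the front face of the gripper's body, between the roots of the fingers; the fingertips stand 70 mm ahead of it and the grasp point (between the pads) lies 51 mm ahead of it (r.nose_length is the distance from the TCP to the fingertips, in m); z points along the fingers, y is the direction in which the jaws open and shut (so a half turn about z gives the same grasp; the last joint's range is limited). The gripper opens to 87 mm and grips with 3 to 60 N. Pads are 19 mm wide; open, the fingers measure 117 mm over their backs; the gripper's body (75 mm by 190 mm) begins 51 mm behind the grasp point.
Start: joints at [-52.735, 22.042, 0.453, 0, -68.411, -14.817], TCP at [0.239, -0.578, 0.292] pointing down, gripper open.
Joint ranges: [-179.83, 179.83], [-69.29, 118.12], [-61.27, 80.66], [-181.25, 117.63], [-171.15, -9.14], [-177.46, 177.46]. Speed limits (degrees/s): [159.86, 159.86, 180, 180, 180, 180].

### API

Orientations are given as a 3x3 rotation matrix whose columns are the frame's x, y, z axes.
In Python, from station import telemetry, capture, order, r gives the robot as it stands.
- The arm moves only by the tool drive_tool, never from a script. Its argument "series" is a list of rows, each a list of 4 numbers: the shift along the tool's x, y, z as a fraction of full scale, then the turn about the tool's z as a fraction of full scale. In form: [[dx, dy, dz, turn], ...]. A call has 1 to 10 rows; each row is the pose to reach, as a shift and turn from the pose commanded when the call began, along the tool's axes at that moment; what a row does not reach only later rows make up. Full scale, the value 1, is 0.12 m for a shift and 2 rad for a turn. A row lasts 1/8 s, in which the tool goes at most 62.5 mm and 10.7 degrees, less where a joint would pass 70% of its speed; a pose out of reach is approached as far as the arm can. A call with a number of a shift or a turn outside -1 to 1 is refused whole. A call with a gripper value outside its range is refused whole. "fingers" is the finger opening in mm, from 0 to 87, set as the call begins (left out, the last holds). The fingers move at their own pace and stop on an object; the grip force is fixed at half the most. Time passes only in rows, so rows that repeat a pose let the fingers close. It gives the time, the measured TCP pose, the force and the opening at its end, in the units of the state.
- telemetry.sense(): the state, without advancing time (a new reading comes with each control period).
- capture(name): name is "side" or "top" or "wrist"; returns a dict with "color" (400x640x3 uint8, blue, green, red), "fx", "fy", "cx", "cy" (pixels), "eye" and "attitude" of the camera in the world; the wrist camera has in their place "mount" (4x4, takes a point from camera to tool coordinates, whose origin is the TCP and whose axes are the flange's). Camera axes: x right, y up, looking along -z (the intrinsics and any distortion apply to the point x, -y, -z); pixel columns grow to the right and rows downward; lengths in m; the calibration is good to about 2 mm. A picture is of the moment at which its call begins: read the wrist's pose just before it. There is no depth.
- order.finish_job(): hands the job in, once; it reports no verdict.
The state is a dict: "time_s": time; "joints": joint angles; "joint_velocities": joint speeds; "effort": joint torques, N m; "tcp_pos": TCP position; "ee_rot": TCP orientation; "wrist_force": force on the tool from outside, world axes, zero at the start; "moment": the same for the moment, N m; "gripper_width": opening from 0.0 (shut) to 1.0 (fully open).
Only numpy, scipy, OpenCV 4.12 (cv2) and the standard library are available. Lean on these libraries where they do the work, as an engineer would, in place of code of your own. Each camera call takes 0.05 s, during which the arm holds its last target. There are 200 camera calls.

## Working session

There is one attempt and no reset: what is moved stays moved. The work goes in short steps, Python scripts to look and compute and a tool call to move; the robot and the scene stay as the last step left them, time stands still between calls to the robot, and variables do not carry over. Pictures are saved under pics/ and viewed, about 8 in all and at most 12, crops included, and the job is handed in when it is done.

Besides the shell and the picture viewer there is one more tool, called after "Call:" as name(argument=value, ...), one argument or row to a line, values as JSON. drive_tool: Moves the arm, as the interface text tells. Shift numbers are shares of 0.12 m and turn numbers shares of 2 rad, none past 1 either way. Its arguments: {"type":"object","properties":{"series":{"type":"array","items":{"type":"array","items":{"type":"number","minimum":-1,"maximum":1}}},"fingers":{"type":"number"}},"required":["series"]}

```bash
mkdir -p pics; ls
python3 - <<'E'
from station import telemetry, capture, r
import cv2, numpy as np
s=telemetry.sense(); print(s['time_s'],s['tcp_pos'],s['ee_rot'],r.nose_length)
for n in ("side","top"):
    c=capture(n); cv2.imwrite(f"pics/{n}0.png",c['color']); print(n,{k:(np.round(v,4).tolist()) for k,v in c.items() if k!='color'})
E
```

```text
pics
0.0 [ 0.23852219 -0.57720785  0.29115843] [[-9.24295388e-01 -3.81676847e-01 -9.05268530e-04]
 [-3.81677910e-01  9.24293303e-01  1.96539117e-03]
 [ 8.65893361e-05  2.16212299e-03 -9.99997659e-01]] 0.0697
side {'fx': 368.4455, 'fy': 368.4455, 'cx': 317.8699, 'cy': 199.5458, 'eye': [0.537, -0.2697, 0.4629], 'attitude': [[0.9957, 0.0587, -0.071], [-0.0909, 0.5032, -0.8594], [-0.0147, 0.8622, 0.5064]]}
top {'fx': 497.5658, 'fy': 497.5658, 'cx': 316.8878, 'cy': 196.7732, 'eye': [0.5308, 0.4512, 0.8937], 'attitude': [[-0.0009, 0.9933, -0.1159], [-0.9998, -0.0031, -0.0185], [-0.0187, 0.1159, 0.9931]]}
```

View pics/top0.png

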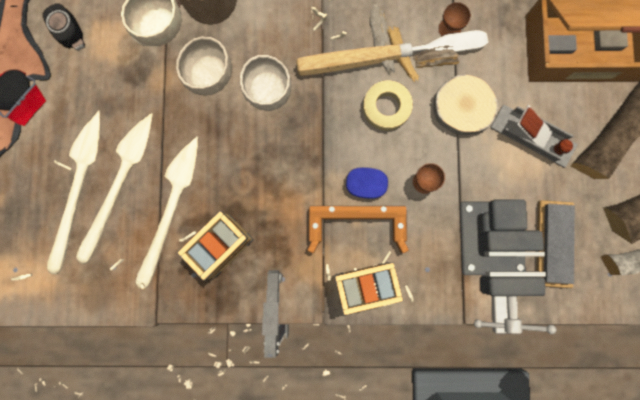

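View pics/side0.png

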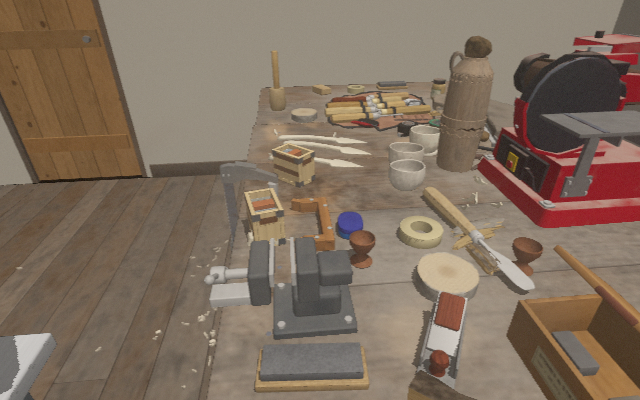

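Top view: target crate at about (369,289), dock at (358,228), egg cup (429,178), tin (367,183). An upright clamp stands at (272,310) and a vise at (510,250). I'll zoom in to pick corners.

Run:
```python
import cv2
i=cv2.imread('pics/top0.png')[165:330,250:450]
cv2.imwrite('pics/crop0.png',cv2.resize(i,None,fx=4,fy=3.6363636,interpolation=cv2.INTER_CUBIC) if 0 else cv2.resize(i,(720,594),interpolation=cv2.INTER_CUBIC))
```

```text
(no output)
```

View pics/crop0.png

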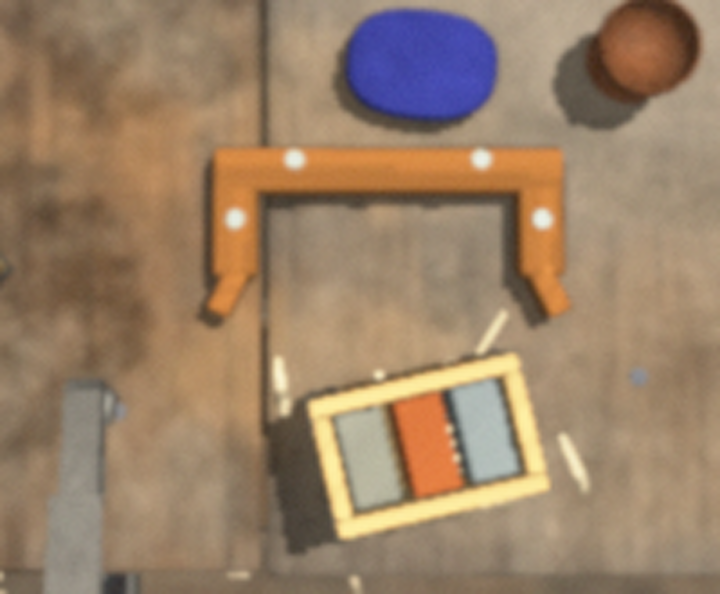

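The crop (×3.6, offset 250,165) shows the crate's top corners at (308,400), (517,352), (549,488), (342,538). The dock's inner top corners are at (258,193) and (518,193).

```bash
cat > h.py <<'E'
import numpy as np
E=np.array([0.5308,0.4512,0.8937]);A=np.array([[-0.0009,0.9933,-0.1159],[-0.9998,-0.0031,-0.0185],[-0.0187,0.1159,0.9931]])
def px(u,v,z,f=497.5658,cx=316.8878,cy=196.7732,E=E,A=A):
    d=A@np.array([(u-cx)/f,-(v-cy)/f,-1]); return E+d*(z-E[2])/d[2]
def crop(p,z): return px(250+p[0]/3.6,165+p[1]/3.6,z)[:2]
E
python3 - <<'E'
from h import *
np.set_printoptions(precision=4,suppress=True)
c=np.array([crop(p,.085) for p in [(308,400),(517,352),(549,488),(342,538)]]);print(c,c.mean(0))
print([np.linalg.norm(c[i]-c[i-1]) for i in range(4)])
for a,b in((0,1),(3,2)): w=c[a]-c[b];print(np.degrees(np.arctan2(-w[0],w[1])))
for a,b in((0,3),(1,2)): w=c[a]-c[b];print(np.degrees(np.arctan2(w[1],w[0])))
d=np.array([crop(p,.028) for p in [(258,193),(518,193),(215,150),(563,150),(258,270),(518,270)]]);print(d)
print('clamp',crop((85,385),.1),crop((85,385),.2),crop((85,385),.0))
print('vise',px(462,275,0.03)[:2],px(505,335,.05)[:2])
E
```

```text
[[0.4968 0.4364]
 [0.518  0.343 ]
 [0.4583 0.33  ]
 [0.4365 0.4217]] [0.4774 0.3828]
[np.float64(0.062050855487856243), np.float64(0.09572989253308291), np.float64(0.06106263359895922), np.float64(0.09421472860795854)]
12.775501161227183
13.372863653804563
13.703426245111384
12.291895984840984
[[0.5935 0.459 ]
 [0.5932 0.3335]
 [0.6145 0.4799]
 [0.614  0.3114]
 [0.5563 0.4591]
 [0.5562 0.3342]]
clamp [0.504  0.5345] [0.5074 0.524 ] [0.5006 0.545 ]
vise [0.4964 0.2196] [0.3997 0.1581]
```

Measurements are consistent: the sides come out at 62×96 mm and the dock's inner width at 125 mm. The crate is at (0.477, 0.383) with yaw +13°, and home is about (0.5625, 0.3965) with yaw ~0. I'll swing over along an arc, kept high.

Call:
drive_tool(
  series=[
    [-0.2,0.3,-0.15,0.08],
    [-0.45,0.65,-0.3,0.16],
    [-0.7,1,-0.3,0.1955],
    [-0.7,1,-0.3,0.1955],
  ],
  fingers=50,
)

```text
time_s: 0.6
tcp_pos: [0.2706, -0.4319, 0.3288]
ee_rot: [[-1.0, -0.004, 0.001], [-0.004, 1.0, 0.0], [-0.001, 0.0, -1.0]]
wrist_force: [-0.4, -0.4, -0.2]
gripper_width: 0.637
```

Call:
drive_tool(
  series=[
    [-0.08,0.33,0,0],
    [-0.16,0.67,0,0],
    [-0.25,1,0,0],
  ],
)

```text
time_s: 0.98
tcp_pos: [0.3005, -0.314, 0.3279]
ee_rot: [[-1.0, 0.0, -0.001], [0.0, 1.0, 0.0], [0.001, 0.0, -1.0]]
wrist_force: [0.8, -0.2, -0.2]
gripper_width: 0.573
```

Call:
drive_tool(
  series=[
    [-0.2,0.33,0,0],
    [-0.4,0.67,0,0],
    [-0.6,1,0,0],
  ],
)

```text
time_s: 1.35
tcp_pos: [0.373, -0.1936, 0.3281]
ee_rot: [[-1.0, -0.0, -0.0], [-0.0, 1.0, -0.0], [0.0, -0.0, -1.0]]
wrist_force: [0.8, -0.1, 1.0]
gripper_width: 0.573
```

Call:
drive_tool(
  series=[
    [-0.08,0.33,0,0],
    [-0.16,0.67,0,0],
    [-0.25,1,0,0],
  ],
)

```text
time_s: 1.72
tcp_pos: [0.4026, -0.0735, 0.3281]
ee_rot: [[-1.0, -0.001, -0.0], [-0.001, 1.0, -0.0], [0.0, -0.0, -1.0]]
wrist_force: [0.4, 0.2, 0.8]
gripper_width: 0.574
```

Call:
drive_tool(
  series=[
    [-0.05,0.33,0,0],
    [-0.1,0.67,0,0],
    [-0.17,1,0,0],
  ],
)

```text
time_s: 2.1
tcp_pos: [0.4229, 0.0466, 0.3281]
ee_rot: [[-1.0, -0.001, -0.0], [-0.001, 1.0, -0.0], [0.0, -0.0, -1.0]]
wrist_force: [1.6, 0.0, -0.2]
gripper_width: 0.575
```

Call:
drive_tool(
  series=[
    [0.0,0.33,0,0],
    [0.0,0.67,0,0],
    [0.0,1,0,0],
  ],
)

```text
time_s: 2.48
tcp_pos: [0.4227, 0.1667, 0.3279]
ee_rot: [[-1.0, -0.001, -0.0], [-0.001, 1.0, -0.0], [0.0, -0.0, -1.0]]
wrist_force: [0.4, -0.1, -0.5]
gripper_width: 0.571
```

Call:
drive_tool(
  series=[
    [0.03,0.33,0,0],
    [0.07,0.67,0,0],
    [0.1,1,0,0],
  ],
)

```text
time_s: 2.85
tcp_pos: [0.4106, 0.2867, 0.3278]
ee_rot: [[-1.0, -0.001, -0.0], [-0.001, 1.0, -0.001], [0.0, -0.001, -1.0]]
wrist_force: [0.1, -0.5, -0.7]
gripper_width: 0.577
```

Call:
drive_tool(
  series=[
    [0.03,0.35,0,-0.05],
    [0.06,0.66,0,-0.1135],
    [0.06,0.66,0,-0.1135],
    [0.06,0.66,0,-0.1135],
  ],
)

```text
time_s: 3.35
tcp_pos: [0.4033, 0.3643, 0.3276]
ee_rot: [[-0.974, -0.225, -0.001], [-0.225, 0.974, -0.001], [0.001, -0.001, -1.0]]
wrist_force: [-0.1, 0.1, -0.1]
gripper_width: 0.577
```

Run:
```python
from station import telemetry, capture, r
import cv2, numpy as np
s=telemetry.sense(); print(s['time_s'],s['tcp_pos'],s['ee_rot'][:,1])
c=capture('wrist');print({k:(np.round(v,4).tolist()) for k,v in c.items() if k!='color'})
t=capture('top');cv2.imwrite("pics/a.png",np.hstack([c['color'][::1],t['color'][:,150:500]])[:, :])
im=cv2.imread('pics/a.png');cv2.imwrite('pics/a.png',cv2.resize(im,(800,323),interpolation=cv2.INTER_AREA));cv2.imwrite('pics/w1.png',c['color'])
```

```text
3.35 [0.40330667 0.36426476 0.32755918] [-0.22485453  0.97439166 -0.00115281]
{'fx': 360.1397, 'fy': 360.1397, 'cx': 317.8092, 'cy': 202.9636, 'mount': [[-0.0009, 0.9595, 0.2818, 0.078], [1.0, 0.0008, 0.0003, -0.0005], [0.0001, 0.2818, -0.9595, -0.0927], [0.0, 0.0, 0.0, 1.0]]}
```

View pics/a.png

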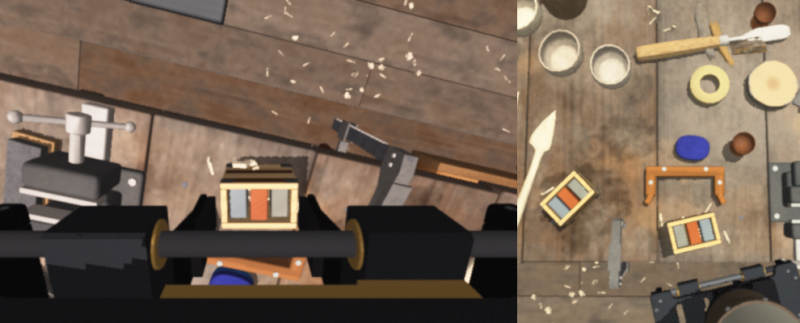

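The wrist view shows the crate centred (col ≈319) and aligned with the tool. The clamp and vise are clear on either side. Descending behind the crate.

Call:
drive_tool(
  series=[
    [0,0,0.33,0],
    [0,0,0.67,0],
    [0,0,1,0],
  ],
)

```text
time_s: 3.82
tcp_pos: [0.4034, 0.3637, 0.2076]
ee_rot: [[-0.975, -0.224, 0.001], [-0.224, 0.975, 0.001], [-0.001, 0.001, -1.0]]
wrist_force: [-0.4, -0.5, -0.2]
gripper_width: 0.573
```

Call:
drive_tool(
  series=[
    [0,0,0.25,0],
    [0,0,0.5,0],
    [0,0,0.7,0],
    [0,0,0.85,0],
    [0,0,0.96,0],
    [0,0,0.98,0],
    [0,0,0.98,0],
  ],
)

```text
time_s: 4.7
tcp_pos: [0.4034, 0.3648, 0.0912]
ee_rot: [[-0.974, -0.226, 0.001], [-0.226, 0.974, 0.001], [-0.001, 0.001, -1.0]]
wrist_force: [-1.0, -0.5, 2.1]
gripper_width: 0.574
```

Run:
```python
from station import telemetry, capture, r
import cv2, numpy as np
s=telemetry.sense(); print(s['time_s'],s['tcp_pos'],s['ee_rot'],s['wrist_force'],s['moment'])
c=capture('side')['color'][150:280,180:380];cv2.imwrite('pics/b.png',cv2.resize(c,(800,520),interpolation=cv2.INTER_CUBIC))
```

```text
4.7 [0.40336585 0.3647679  0.09115203] [[-9.74202084e-01 -2.25676606e-01  6.07493267e-04]
 [-2.25676179e-01  9.74202122e-01  6.97920043e-04]
 [-7.49325457e-04  5.42818401e-04 -9.99999572e-01]] [-0.99008445 -0.4827627   2.13841311] [-0.01498701 -0.04061859 -0.00361813]
```

View pics/b.png

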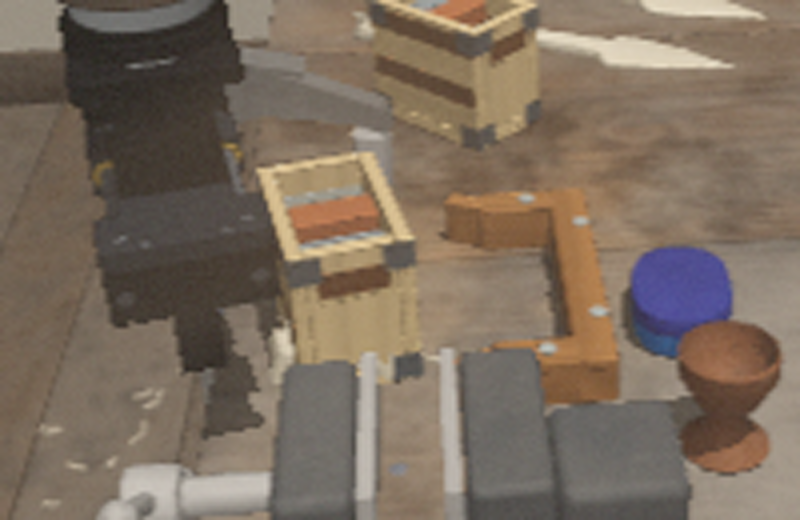

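The fingers are behind the crate near its base, and the gripper body is above rim height (0.091 m against 0.085 m). Now approach gently, expecting contact after about 36 mm.

Call:
drive_tool(
  series=[
    [-0.04,0,0,0],
    [-0.08,0,0,0],
    [-0.12,0,0,0],
    [-0.16,0,0,0],
    [-0.2,0,0,0],
    [-0.22,0,0,0],
    [-0.24,0,0,0],
    [-0.25,0,0,0],
    [-0.25,0,0,0],
  ],
)

```text
time_s: 5.88
tcp_pos: [0.4323, 0.3715, 0.0906]
ee_rot: [[-0.974, -0.226, -0.0], [-0.226, 0.974, -0.0], [0.0, -0.0, -1.0]]
wrist_force: [-1.5, -1.2, -0.7]
gripper_width: 0.579
```

Call:
drive_tool(
  series=[
    [-0.01,0,0,0],
    [-0.02,0,0,0],
    [-0.03,0,0,0],
    [-0.04,0,0,0],
    [-0.05,0,0,0],
    [-0.06,0,0,0],
    [-0.07,0,0,0],
  ],
)

```text
time_s: 6.75
tcp_pos: [0.4374, 0.3719, 0.0901]
ee_rot: [[-0.974, -0.226, -0.006], [-0.226, 0.974, -0.005], [0.007, -0.003, -1.0]]
wrist_force: [-13.9, -0.2, 7.1]
gripper_width: 0.579
```

Run:
```python
from station import telemetry
s=telemetry.sense(); print(s['time_s'],s['tcp_pos'],s['wrist_force'],s['moment'])
```

```text
6.75 [0.43744049 0.37190612 0.09013755] [-13.85950841  -0.17973809   7.06544464] [0.2042057  3.74632796 0.42476383]
```

Run:
```python
from station import telemetry, capture, r
import cv2, numpy as np
c=capture('side')['color'][150:280,180:330];cv2.imwrite('pics/c.png',cv2.resize(c,(690,598),interpolation=cv2.INTER_CUBIC))
s=telemetry.sense(); print(s['time_s'],s['tcp_pos'],s['wrist_force'],s['moment'])
t=capture('top')['color'];cv2.imwrite('pics/t1.png',t)
a=cv2.imread('pics/top0.png')
# displacement of crate top patch
p=a[268:312,340:398]; res=cv2.matchTemplate(t[255:320,330:410],p,cv2.TM_CCOEFF_NORMED);print(cv2.minMaxLoc(res))
```

```text
6.8 [0.43744318 0.37189326 0.09009018] [-12.16526488  -0.68458018   5.20871447] [0.05314525 3.24590007 0.38288238]
(-0.17303191125392914, 0.4341270327568054, (21, 4), (10, 13))
```

View pics/c.png

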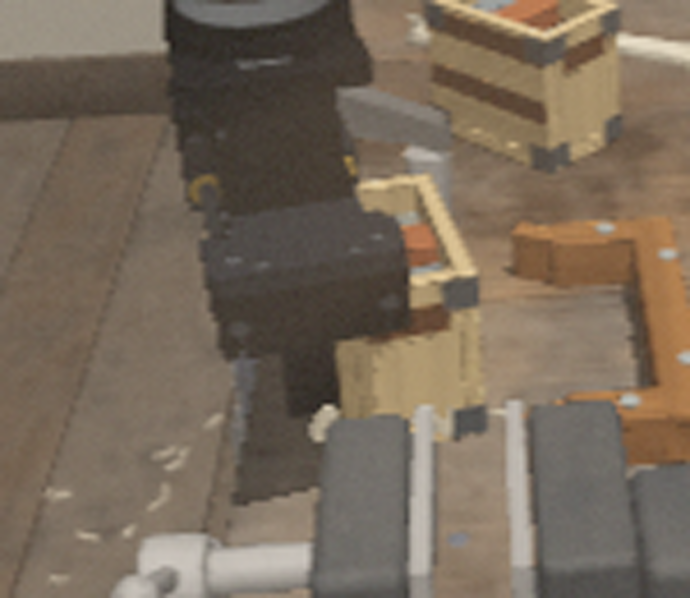

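The crate is upright, with the finger contacting its back face at about 12 N. The drive is compliant (~4 N/mm). Pushing on slowly.

Call:
drive_tool(
  series=[
    [-0.01,0,0,0],
    [-0.02,0,0,0],
    [-0.03,0,0,0],
    [-0.04,0,0,0],
    [-0.05,0,0,0],
    [-0.06,0,0,0],
    [-0.07,0,0,0],
    [-0.08,0,0,0],
  ],
)

```text
time_s: 7.85
tcp_pos: [0.4436, 0.3724, 0.0903]
ee_rot: [[-0.974, -0.226, -0.012], [-0.226, 0.974, -0.009], [0.014, -0.006, -1.0]]
wrist_force: [-22.7, -3.0, 14.9]
gripper_width: 0.574
```

Run:
```python
from station import telemetry, capture, r
import cv2, numpy as np
s=telemetry.sense(); print(s['time_s'],s['tcp_pos'],s['wrist_force'],s['moment'])
c=capture('side')['color'][150:280,180:330];cv2.imwrite('pics/d.png',cv2.resize(c,(690,598),interpolation=cv2.INTER_CUBIC))
```

```text
7.85 [0.4436125  0.37242708 0.09032616] [-22.66425546  -3.03266593  14.89557093] [-0.13203004  6.29098644  0.36294144]
```

View pics/d.png

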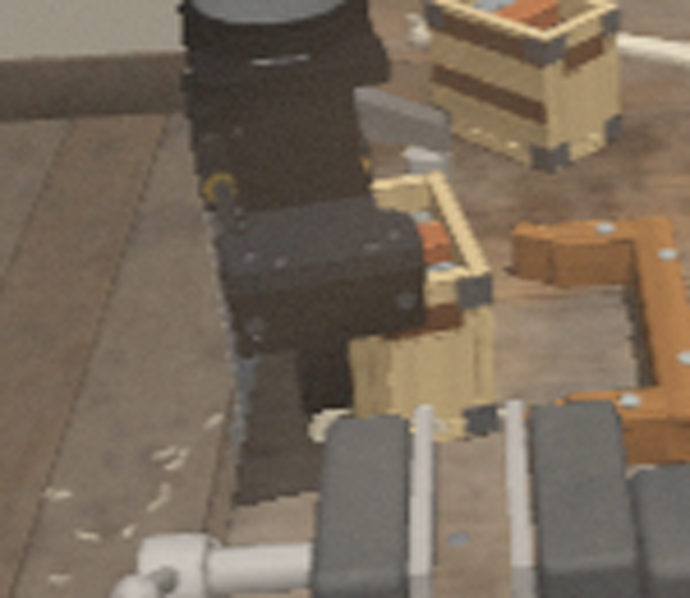

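The crate slid about 3 mm and is still upright. The vertical force has grown to 15 N because the tool drags down on the face, so I'll ease the commanded height up a little while pushing.

Call:
drive_tool(
  series=[
    [-0.005,0,-0.004,0],
    [-0.015,0,-0.008,0],
    [-0.025,0,-0.012,0],
    [-0.035,0,-0.016,0],
    [-0.045,0,-0.018,0],
    [-0.055,0,-0.018,0],
  ],
)

```text
time_s: 8.65
tcp_pos: [0.4517, 0.3736, 0.0904]
ee_rot: [[-0.974, -0.224, -0.011], [-0.224, 0.974, -0.009], [0.012, -0.007, -1.0]]
wrist_force: [-11.7, -1.7, 1.1]
gripper_width: 0.575
```

```bash
cat > q.py <<'E'
from station import telemetry, capture
import cv2, numpy as np
s=telemetry.sense(); print(s['time_s'],s['tcp_pos'],s['wrist_force'],s['moment'],s['ee_rot'][:,2])
c=capture('side')['color']; cv2.imwrite('pics/s%05d.png'%(s['time_s']*100),c)
# track the crate's near front corner plates: vertical strip template from d-moment not needed; report motion of top/bottom patches by flow
a=cv2.imread('pics/side0.png',0);g=cv2.cvtColor(c,cv2.COLOR_BGR2GRAY)
import sys
E
python3 q.py
```

```text
8.65 [0.45166543 0.37359574 0.09036702] [-11.70051949  -1.67882338   1.09497693] [-0.3695121   3.4635337   0.13287242] [-0.01067774 -0.00929377 -0.9998998 ]
```

Fz is relieved: 11.7 N push, 1 N vertical. Next, push with gradual squaring.

Call:
drive_tool(
  series=[
    [-0.012,0.001,0,0.003],
    [-0.025,0.003,0,0.006],
    [-0.038,0.004,0,0.01],
    [-0.05,0.006,-0.002,0.013],
    [-0.063,0.007,-0.002,0.016],
    [-0.075,0.008,-0.003,0.02],
    [-0.088,0.01,-0.003,0.023],
    [-0.1,0.011,-0.004,0.026],
    [-0.113,0.012,-0.004,0.03],
    [-0.125,0.014,-0.005,0.033],
  ],
)

```text
time_s: 9.95
tcp_pos: [0.4663, 0.3792, 0.0906]
ee_rot: [[-0.987, -0.159, -0.01], [-0.159, 0.987, -0.008], [0.011, -0.007, -1.0]]
wrist_force: [-8.7, -1.1, -2.6]
gripper_width: 0.571
```

```bash
python3 q.py
python3 - <<'E'
import cv2,glob
f=sorted(glob.glob('pics/s0*.png'))[-1];c=cv2.imread(f)[150:280,200:350];cv2.imwrite('pics/e.png',cv2.resize(c,(690,598),interpolation=cv2.INTER_CUBIC))
E
```

```text
9.95 [0.4662966  0.37916899 0.09056972] [-8.70764749 -1.1087056  -2.61034033] [-0.15355687  2.92535096  0.11057289] [-0.01001886 -0.00833966 -0.99991503]
```

View pics/e.png

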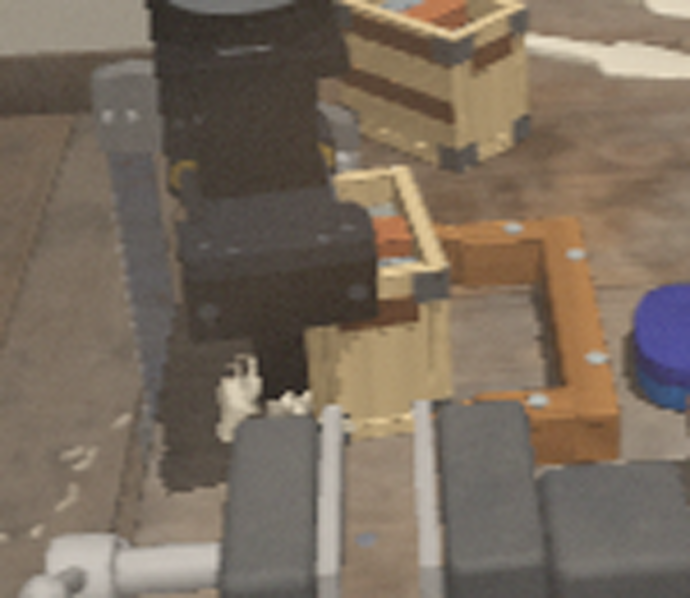

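The crate is upright and tracking towards the mouth, clear of the cleats. Continuing.

Call:
drive_tool(
  series=[
    [-0.012,0.002,0,0.004],
    [-0.025,0.004,0,0.008],
    [-0.038,0.006,0,0.012],
    [-0.05,0.008,0,0.016],
    [-0.063,0.01,0,0.02],
    [-0.075,0.012,0,0.024],
    [-0.088,0.014,0,0.028],
    [-0.1,0.016,0,0.032],
    [-0.113,0.018,0,0.036],
    [-0.125,0.02,0,0.04],
  ],
)

```text
time_s: 11.25
tcp_pos: [0.4809, 0.3845, 0.0906]
ee_rot: [[-0.997, -0.08, -0.01], [-0.08, 0.997, -0.007], [0.01, -0.006, -1.0]]
wrist_force: [-9.0, 0.4, -3.5]
gripper_width: 0.574
```

Call:
drive_tool(
  series=[
    [-0.012,0.002,0,0.004],
    [-0.025,0.004,0,0.008],
    [-0.038,0.006,0,0.012],
    [-0.05,0.008,0,0.016],
    [-0.063,0.01,0,0.02],
    [-0.075,0.012,0,0.024],
    [-0.088,0.014,0,0.028],
    [-0.1,0.016,0,0.032],
    [-0.113,0.018,0,0.036],
    [-0.125,0.02,0,0.04],
  ],
)

```text
time_s: 12.5
tcp_pos: [0.4957, 0.3886, 0.0906]
ee_rot: [[-1.0, -0.0, -0.009], [-0.0, 1.0, -0.006], [0.009, -0.006, -1.0]]
wrist_force: [-8.5, 1.4, -3.6]
gripper_width: 0.574
```

```bash
python3 q.py
python3 - <<'E'
from station import capture
import cv2
c=capture('top')['color'][165:330,250:450];cv2.imwrite('pics/f.png',cv2.resize(c,(720,594),interpolation=cv2.INTER_CUBIC))
E
```

```text
12.5 [0.49571048 0.38860138 0.09061147] [-8.52239586  1.40659115 -3.55234289] [0.31169241 2.72979288 0.08018531] [-0.0091592  -0.00630302 -0.99993819]
```

View pics/f.png

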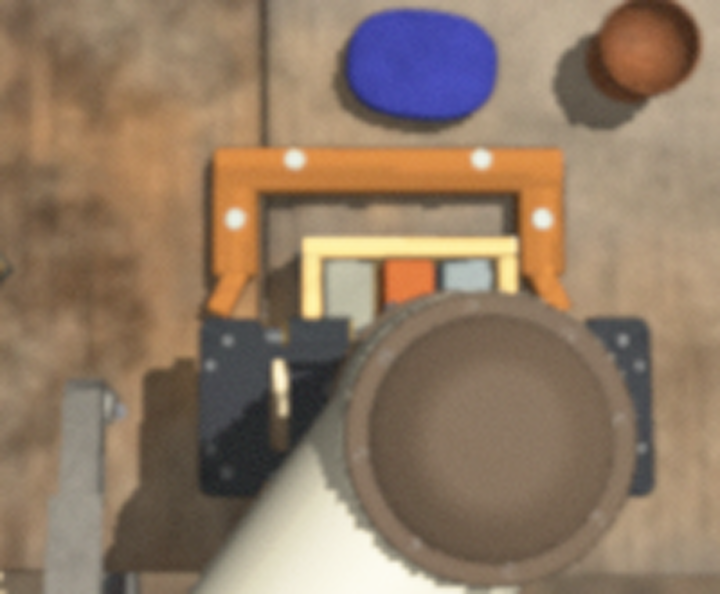

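The crate is square, with its front top corners at (302,238) and (518,238), between the cleats. Quick conversion.

```bash
python3 -c "
from h import *
print(crop((302,238),.085),crop((518,238),.085),crop((302,193),.028))"
```

```text
[0.56900117 0.43872907] [0.56882796 0.34164553] [0.593441   0.43774366]
```

24 mm remain and the crate is 6 mm off centre, which is within tolerance. Push 17 mm, then creep.

Call:
drive_tool(
  series=[
    [-0.012,0.001,0.002,0],
    [-0.025,0.003,0.004,0],
    [-0.04,0.004,0.004,0],
    [-0.055,0.006,0.004,0],
    [-0.07,0.007,0.004,0],
    [-0.085,0.009,0.004,0],
    [-0.1,0.01,0.004,0],
    [-0.115,0.012,0.004,0],
    [-0.128,0.014,0.004,0],
    [-0.14,0.016,0.004,0],
  ],
)

```text
time_s: 13.85
tcp_pos: [0.5117, 0.3896, 0.0904]
ee_rot: [[-1.0, -0.0, -0.011], [-0.0, 1.0, -0.008], [0.011, -0.008, -1.0]]
wrist_force: [-12.6, -1.9, 2.3]
gripper_width: 0.573
```

Call:
drive_tool(
  series=[
    [-0.006,0,0,0],
    [-0.012,0,0,0],
    [-0.018,0,0,0],
    [-0.024,0,0,0],
    [-0.03,0,0,0],
    [-0.036,0,0,0],
  ],
)

```text
time_s: 14.6
tcp_pos: [0.5158, 0.3899, 0.0904]
ee_rot: [[-1.0, -0.0, -0.012], [-0.0, 1.0, -0.008], [0.012, -0.008, -1.0]]
wrist_force: [-13.2, -1.0, 1.4]
gripper_width: 0.575
```

Call:
drive_tool(
  series=[
    [-0.005,0,0,0],
    [-0.01,0,0,0],
    [-0.015,0,0,0],
  ],
)

```text
time_s: 14.98
tcp_pos: [0.5175, 0.39, 0.0904]
ee_rot: [[-1.0, -0.0, -0.012], [-0.0, 1.0, -0.008], [0.012, -0.008, -1.0]]
wrist_force: [-13.9, -1.4, 2.2]
gripper_width: 0.573
```

Expected contact is near TCP x ≈ 0.520. Creep while watching for the force step.

Call:
drive_tool(
  series=[
    [-0.004,0,0,0],
    [-0.008,0,0,0],
    [-0.012,0,0,0],
    [-0.016,0,0,0],
  ],
)

```text
time_s: 15.48
tcp_pos: [0.5194, 0.39, 0.0905]
ee_rot: [[-1.0, -0.0, -0.012], [-0.0, 1.0, -0.008], [0.012, -0.008, -1.0]]
wrist_force: [-12.7, -0.3, 1.3]
gripper_width: 0.571
```

Call:
drive_tool(
  series=[
    [-0.004,0,0,0],
    [-0.008,0,0,0],
    [-0.012,0,0,0],
  ],
)

```text
time_s: 15.85
tcp_pos: [0.5208, 0.3901, 0.0905]
ee_rot: [[-1.0, -0.0, -0.012], [-0.0, 1.0, -0.008], [0.012, -0.008, -1.0]]
wrist_force: [-13.5, -1.1, 2.1]
gripper_width: 0.574
```

Call:
drive_tool(
  series=[
    [-0.004,0,0,0],
    [-0.008,0,0,0],
    [-0.012,0,0,0],
  ],
)

```text
time_s: 16.23
tcp_pos: [0.522, 0.3901, 0.0905]
ee_rot: [[-1.0, -0.0, -0.012], [-0.0, 1.0, -0.008], [0.012, -0.008, -1.0]]
wrist_force: [-15.0, 0.5, 3.5]
gripper_width: 0.571
```

Call:
drive_tool(
  series=[
    [-0.004,0,0,0],
    [-0.008,0,0,0],
    [-0.008,0,0,0],
  ],
)

```text
time_s: 16.6
tcp_pos: [0.5221, 0.3901, 0.0906]
ee_rot: [[-1.0, -0.0, -0.014], [-0.0, 1.0, -0.008], [0.014, -0.008, -1.0]]
wrist_force: [-17.3, 0.2, 4.4]
gripper_width: 0.572
```

The tool has stopped at x=0.522 with force rising, so it has reached the stop. One small confirming nudge, then back away.

Call:
drive_tool(
  series=[
    [-0.004,0,0,0],
    [-0.008,0,0,0],
    [-0.008,0,0,0],
  ],
)

```text
time_s: 16.98
tcp_pos: [0.5222, 0.3902, 0.0907]
ee_rot: [[-1.0, -0.0, -0.015], [-0.0, 1.0, -0.008], [0.015, -0.008, -1.0]]
wrist_force: [-20.5, -0.1, 5.6]
gripper_width: 0.572
```

Call:
drive_tool(
  series=[
    [0.02,0,0,0],
    [0.05,0,0,0],
    [0.1,0,0,0],
    [0.2,0,0,0],
    [0.35,0,0,0],
    [0.5,0,0,0],
    [0.6,0,0,0],
    [0.6,0,0,0],
  ],
)

```text
time_s: 17.98
tcp_pos: [0.4565, 0.3925, 0.0933]
ee_rot: [[-1.0, -0.003, 0.0], [-0.003, 1.0, 0.0], [-0.0, 0.0, -1.0]]
wrist_force: [0.0, -0.0, 0.0]
gripper_width: 0.573
```

Call:
drive_tool(
  series=[
    [0,0,-0.3,0],
    [0,0,-0.7,0],
    [0.2,0,-1,0],
    [0.5,-0.4,-1,0],
    [0.5,-0.9,-1,0],
    [0.5,-1,-1,0],
    [0.5,-1,-1,0],
  ],
)

```text
time_s: 18.85
tcp_pos: [0.3982, 0.272, 0.2136]
ee_rot: [[-1.0, -0.001, 0.001], [-0.001, 1.0, 0.001], [-0.001, 0.001, -1.0]]
wrist_force: [-0.3, 0.2, -0.8]
gripper_width: 0.575
```

```bash
python3 q.py
python3 - <<'E'
from station import capture
import cv2
c=capture('top')['color'];cv2.imwrite('pics/topend.png',c);c=c[165:330,250:450];cv2.imwrite('pics/g.png',cv2.resize(c,(720,594),interpolation=cv2.INTER_CUBIC))
E
```

```text
18.85 [0.39819224 0.27200771 0.21355312] [-0.33386433  0.20825464 -0.76927661] [ 0.03725165 -0.0222507   0.04141809] [ 0.00136593  0.00126077 -0.99999827]
```

View pics/g.png

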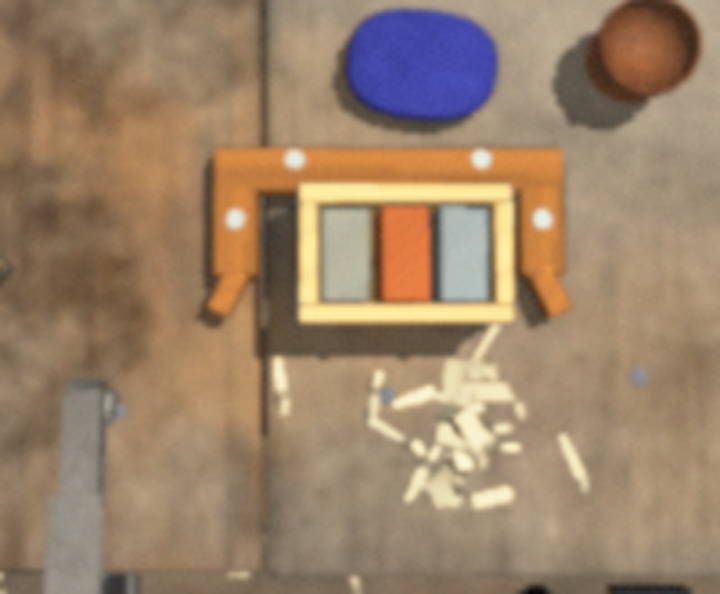

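The crate is in the dock and square, with corners at (298,184), (514,184), (298,322). The tin and egg cup are unmoved. Some shavings behind the crate may have been hidden before. Final numbers, then hand in.

```bash
python3 -c "
from h import *
c=np.array([crop(p,.085) for p in [(298,184),(514,184),(514,322),(298,322)]]);print(c,c.mean(0)-[.5625,.3965])
import cv2
a,b=[cv2.imread('pics/'+n,0) for n in('top0.png','topend.png')]
print(cv2.absdiff(a,b)[155:200,340:450].max())
from station import order
if abs(c.mean(0)[0]-.5625)<.004: print(order.finish_job())"
```

```text
[[0.59339809 0.44041798]
 [0.59316927 0.34298752]
 [0.53130678 0.34413613]
 [0.53139506 0.44070534]] [-0.0001827  -0.00443826]
8
the job is handed in; nothing more can be done
None
```

I pushed the rightmost crate by its back face, with the open fingertips about 20 mm above the bench. I squared it up on the way between the cleats, brought it slowly against the back stop, backed off, and handed the job in at about 19 s.

**Position:** the last top view puts the crate about 0.2 mm from fully home and 4 mm off centre across the dock. It is square to within about 0.2°. These come from pixel picks with a calibration good to about 2 mm.

**Stop contact:** at the end the tool stopped at x = 0.522 m while the push rose from about 13 N to 20 N. That leaves roughly 7 N on the stop.

**Tin and egg cup:** the image patch covering both is unchanged from the start, apart from noise.

**What didn't go smoothly:** early in the push the tool dragged down on the crate's face, with 15 N vertical and a peak push of about 23 N. I raised the commanded height by about 2 mm, which cured it. No rocking showed in any of the side views.

After the crate moved, a pile of shavings showed up on the bench behind it. I did not check where it came from.

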